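# Close up the cells of a 12 V boat battery in their tray

### The arm

A 6-joint arm with a two-finger parallel gripper is mounted at the origin on the work surface. World frame = base frame: x ahead of the robot, y to its left, z up, the work surface at z = 0. Lengths are in mm, angles in rad, forces in N, time in s.
With the tool pointing down it reaches from about 350 to 1000 mm from the base axis. Payload 7.1 kg.
Tool frame: the origin (TCP) lies between the finger pads; the fingertips stand 11 mm ahead of it and the grasp point (between the pads) lies 8 mm behind it; y points along the fingers, x is the direction in which the jaws open and shut, and the axes are right-handed (so a half turn about y gives the same grasp; the last joint's range is limited). The gripper opens to 85 mm and grips with 20 to 120 N. Pads are 22 mm wide; open, the fingers measure 114 mm over their backs; the gripper's body (76 mm by 85 mm) begins 54 mm behind the grasp point. The pads swing forward as they close: fully open they stand 13 mm farther back than shut.
Start: joints at [-1.369, 0.423, 1.63, -0, 1.089, -0.019], TCP at [136.901, -609.806, 242.319] pointing down, gripper open.
Joint ranges: [-3, 3], [-0.9, 2.11], [0.09, 2.58], [-1.31, 4.45], [0.11, 2.69], [-2.54, 2.54]. Speed limits (rad/s): [2.39, 2.39, 3.01, 3.14, 3.14, 3.14].

### API

Orientations are given as a rotation vector (axis times angle).
In Python, from plant import * gives the robot as it stands. Calls block until the motion is done:
- goto(position, orientation): joint-space move of the TCP to a pose.
- line_to(position, frame=None, vel=150): straight line of the TCP; frame=None keeps the orientation; vel is the mean speed in mm/s.
- move_j(angles): joint-space move.
- command_gripper(opening, grasp_force=None): finger opening in mm; grasp_force is the grip in N (None keeps the last); returns when the fingers have stopped.
- wait(seconds).
- inverse_kinematics(position, orientation): joint angles nearest the present ones, or None.
- read_camera(name): name is "scene" or "top"; returns a dict with "img" (480x640x3 uint8, red, green, blue), "camera_matrix" (3x3 intrinsics, pixels), "dist_coeffs" ([k1, k2, p1, p2, k3] as OpenCV has them; the pictures are not rectified), "rvec" (rotation vector, rad) and "tvec" (3), from world to camera coordinates, as OpenCV has them. Camera axes: x right, y down, z forward; pixel columns grow to the right and rows downward; lengths in mm; the calibration is good to about 2 mm. A picture is of the moment at which its call begins. There is no depth.
A pose or a line that the arm cannot do raises MotionError and nothing moves.
- close_job(): hands the job in, once; it reports no verdict.
Readings, each from a call of its own:
- current_time_s(): time.
- current_q(): joint angles.
- current_dq(): joint speeds.
- current_joint_efforts(): joint torques, N m.
- current_position(): TCP position.
- current_eef_rot(): TCP orientation.
- current_ft_force(): force on the tool from outside, world axes, zero at the start.
- current_wrist_torque(): the same for the moment, N m.
- current_opening(): finger opening in mm.
Only numpy, scipy, OpenCV 4.12 (cv2) and the standard library are available. Lean on these libraries where they do the work, as an engineer would, in place of code of your own. Each camera call takes 0.05 s, during which the arm holds its last target. There are 200 camera calls.

### The job

Using the wooden end board, held by its rib, push the four loose battery cells as one straight, upright row into the tray until they are tight against the metal end plate, and press them up there for a moment so that about 12 N reaches the plate (the cells are thin-walled: it must stay below 20 N). Then lower the board close behind the row until both its ears rest on the bottom of the notches, and let go. Do not lift the cells or touch them with the gripper, and leave the tub, the meter and the wrench where they are.

Things in the scene. Friction and masses are not known exactly. Their poses are not given: they have to be found in the camera images.
- tray: Battery tray screwed to the bench, plywood base 350 x 140 x 9 mm. Origin: centre of its underside, at bench level; +x = the way the cells are pushed, z up. Two white cheeks, 10 mm thick, 76 mm apart inside (y = +-38 mm), top at z = 54 mm, from x = -4 to 142 mm. A row pushed home has its back face at x = 22 mm, give or take 4 mm as the end plate is set.
- mouth (a point): Centre of the tray's mouth on top of the base, at tray x = -26, z = 9 mm: from here splayed lead-ins (about 97 mm apart here, tops at tray z = 50 mm) narrow to the 76 mm between the cheeks at tray x = -4 mm. Behind the mouth the base is flat and open; the loose cells stand there.
- notches (a point): Point midway between the two notches, level with their bottoms, at tray x = 15.75, y = 0, z = 39 mm. Each cheek has one notch, open at the top, from tray x = 5 to 26.5 mm (21.5 mm wide), bottom at z = 39 mm.
- end_bracket: End stop of the tray: a steel angle fixed to the base (origin: centre of the lower edge of its inner face, at tray x = 152, y = 0, z = 9 mm; x as the tray's) that carries the aluminium end plate, 74 x 88 mm, on two screws. The plate's inner face, which the row meets, was set by its screws somewhere between tray x = 126 and 134 mm, differently each time; it is rigid.
- board: Loose wooden end board, 0.16 kg, standing on the bench. Origin: centre of the panel's underside, z up. Panel 12 mm thick (x = -6 to 6), 70 mm wide (y), 95 mm high; its flat +x face pushes. Seated in the notches, its origin is 11 mm above the bench near tray x = 16, y = 0, with 13 mm of play along x in all; its ears clear the cheeks when its origin is over 27 mm above the bench.
- rib (a point): Top of the board's rib, the grip, at board x = -40, y = 0, z = 75 mm. The rib stands on the panel's back, 18 mm thick (y = -9 to 9), from board x = -6 to -66 mm and z = 0 to 75 mm; it is pinched across y from above.
- ears (a point): Point midway between the board's two ears, at board x = 0, y = 0, z = 28 mm, level with their undersides. An ear on each side of the panel, 8 mm thick (x = -4 to 4), reaches to y = +-60 mm, from z = 28 to 46 mm. The ears go down into the notches.
- cell1: Blue battery cell, number 1 from the tray's mouth (the first, which meets the end plate): 27 mm thick (x), 70 mm wide (y), 100 mm high plus two terminals to 106 mm, thin yellow sheet on its back, about 0.38 kg (varies). Origin at the centre of its underside, z up, +x towards the end plate. Stands on the tray's base a few mm from the next, slightly crooked. Tips if pushed high up; the whole row drags with 3 to 8 N.
- cell2: Blue battery cell, number 2 from the tray's mouth (second): 27 mm thick (x), 70 mm wide (y), 100 mm high plus two terminals to 106 mm, thin yellow sheet on its back, about 0.38 kg (varies). Origin at the centre of its underside, z up, +x towards the end plate. Stands on the tray's base a few mm from the next, slightly crooked. Tips if pushed high up; the whole row drags with 3 to 8 N.
- cell3: Blue battery cell, number 3 from the tray's mouth (third): 27 mm thick (x), 70 mm wide (y), 100 mm high plus two terminals to 106 mm, thin yellow sheet on its back, about 0.38 kg (varies). Origin at the centre of its underside, z up, +x towards the end plate. Stands on the tray's base a few mm from the next, slightly crooked. Tips if pushed high up; the whole row drags with 3 to 8 N.
- cell4: Blue battery cell, number 4 from the tray's mouth (the last, which the board pushes): 27 mm thick (x), 70 mm wide (y), 100 mm high plus two terminals to 106 mm, thin yellow sheet on its back, about 0.38 kg (varies). Origin at the centre of its underside, z up, +x towards the end plate. Stands on the tray's base a few mm from the next, slightly crooked. Tips if pushed high up; the whole row drags with 3 to 8 N.
- tub: Open green plastic tub with nuts, 90 x 70 x 40 mm, on the bench beside the tray; origin under its centre. Leave alone.
- meter: Yellow hand multimeter, 140 x 70 mm, 45 mm high with its dial, lying on the bench beside the tray; origin under its centre. Leave alone.
- wrench: Steel wrench, 150 mm long, lying flat on the bench on the robot's side of the tray; origin under its centre. Leave alone.
Not all that is in view belongs to the job. Of the things that look like the board, take the one that is farthest to the robot's right at the start.

How it is judged:
By the outcome, as a careful person would: the job done as asked, in the order asked, and still so for the second after the job is handed in, with the robot touching nothing.
It also fails if it takes over 70 s, if anything falls off the work surface, if the arm or the gripper's body presses on something with over 40 N, if the wrist force passes 120 N, or if a joint passes its speed limit or range.

## Working session

There is one attempt and no reset: what is moved stays moved. The work goes in short steps, each a Python script; the robot and the scene stay as the last script left them, time stands still between calls to the robot, and variables do not carry over. Pictures are saved under pics/ and viewed, about 8 in all and at most 12, crops included, and the job is handed in when it is done.

```bash
ls && mkdir -p pics && python3 - <<'E'
from plant import *
import cv2,numpy as np
for n in("scene","top"):
    c=read_camera(n); cv2.imwrite(f"pics/{n}0.png",c["img"][:,:,::-1])
    R=cv2.Rodrigues(np.array(c["rvec"],float))[0]; print(n,c["camera_matrix"],c["dist_coeffs"],-R.T@np.array(c["tvec"]).ravel(),R.tolist())
print(current_time_s(),current_eef_rot(),current_position(),current_ft_force())
E
```

```text
pics
scene [[526.32512071   0.         320.25677918]
 [  0.         526.32512071 241.37363316]
 [  0.           0.           1.        ]] [0.04780251 0.         0.         0.         0.        ] [844.83075231 437.05172147 892.35840372] [[-0.8787510058179135, 0.4769918305811781, -0.016597088082610817], [0.38875675020474043, 0.6951579303964228, -0.6046682073478071], [-0.2768841977149551, -0.5378050254188578, -0.7963045244691049]]
top [[522.22355629   0.         326.96335542]
 [  0.         522.22355629 236.58007688]
 [  0.           0.           1.        ]] [-0.10618891  0.          0.          0.          0.        ] [ 461.09443781  -74.83275902 1031.61679452] [[-0.02714997681870468, -0.9995738829980376, -0.01072059639054767], [-0.9947528025339192, 0.028074174943461316, -0.0983803971945505], [0.09863944753321258, 0.007993317801085316, -0.995091134650929]]
0.1 [-1.30467364  1.04575192 -1.04400088] [ 136.81954585 -609.36112486  241.62505014] [-0.19224187 -0.01562212  0.16994933]
```

View pics/scene0.png

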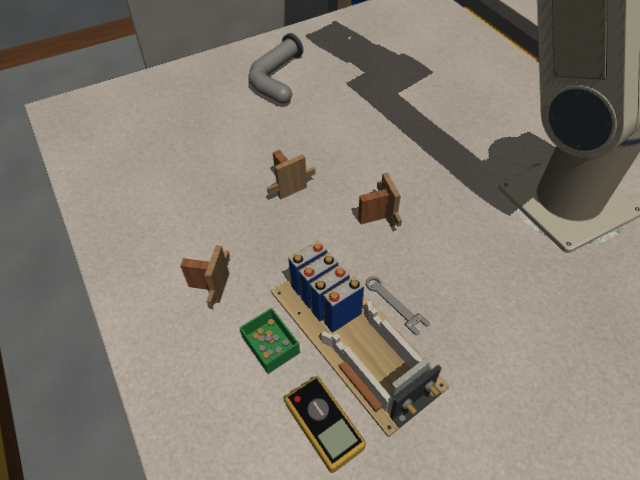

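View pics/top0.png

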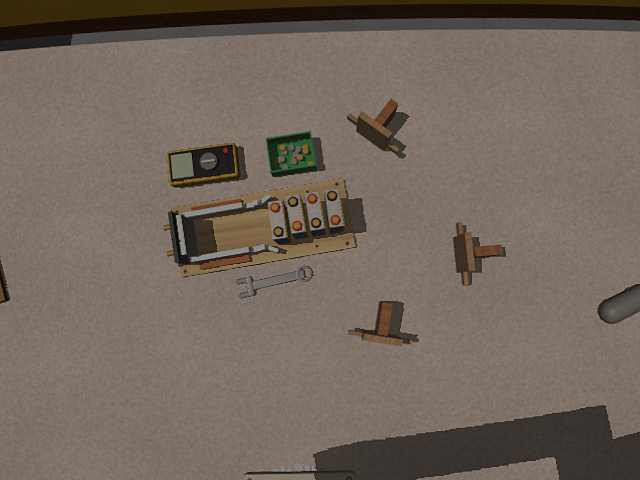

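Top view: three boards look alike, at (375,130), (463,252) and (382,338). Image right is world −y, so the robot's rightmost is the one at (463,252), with its rib to the right at (490,251). In the scene view it is at (290,175). The cells are at (278–335, 215), and the end plate is at the left, (180,235).

```bash
cat > h.py <<'E'
import cv2,numpy as np
from plant import *
def ray(c,uv,z):
    K=np.array(c["camera_matrix"]);D=np.array(c["dist_coeffs"],float)
    R=cv2.Rodrigues(np.array(c["rvec"],float))[0];t=np.array(c["tvec"],float).ravel()
    p=cv2.undistortPoints(np.array(uv,float).reshape(-1,1,2),K,D).reshape(-1,2)
    d=np.c_[p,np.ones(len(p))]@R; o=-R.T@t
    return o+d*((np.asarray(z)-o[2])/d[:,2])[:,None]
def proj(c,P):
    return cv2.projectPoints(np.array(P,float).reshape(-1,1,3),np.array(c["rvec"],float),np.array(c["tvec"],float),np.array(c["camera_matrix"]),np.array(c["dist_coeffs"],float))[0].reshape(-1,2)
def crop(img,x0,x1,y0,y1,s): return cv2.resize(img[y0:y1,x0:x1,::-1],None,fx=s,fy=s,interpolation=cv2.INTER_CUBIC)
E
python3 - <<'E'
from h import *
c=read_camera("top");im=c["img"]
cv2.imwrite("pics/tray.png",crop(im,160,360,172,286,4)); cv2.imwrite("pics/board.png",crop(im,445,515,215,290,8))
hsv=cv2.cvtColor(im,cv2.COLOR_RGB2HSV)
print(hsv[251,490],hsv[250,463],hsv[228,463],hsv[240,235])
s=read_camera("scene");cv2.imwrite("pics/sc.png",np.vstack([crop(s["img"],255,455,230,430,3)]))
E
```

```text
[ 10 150 107] [ 16 108  64] [14 45 63] [ 17 114 127]
```

View pics/tray.png

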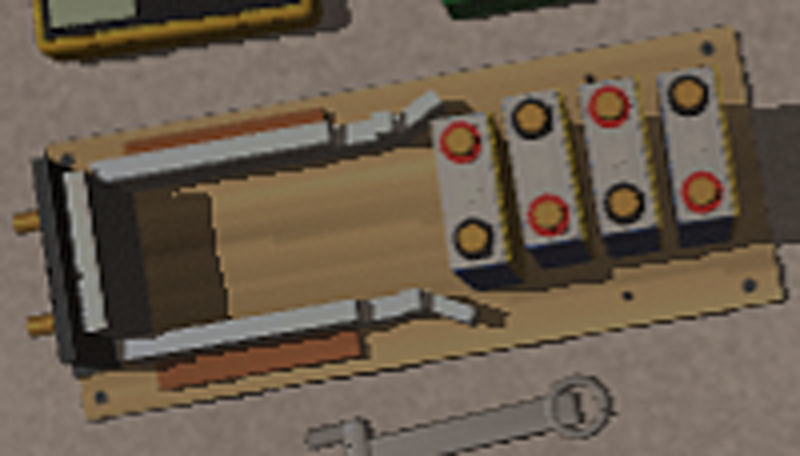

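View pics/board.png

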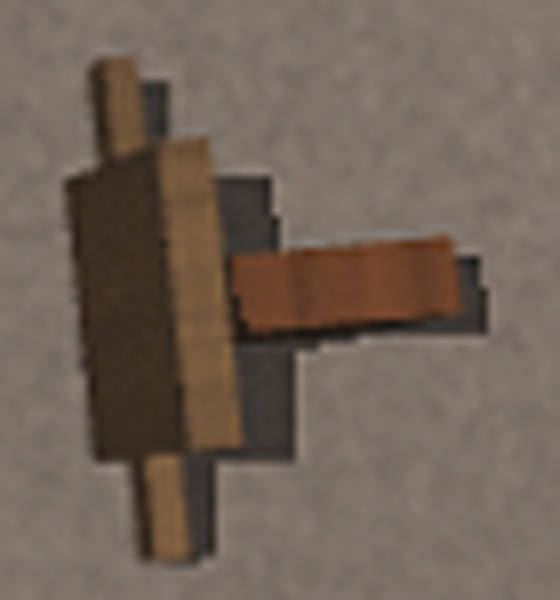

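The crops show the tray and the cells, with cell 4's terminals at crop (688,95) and (702,190). They confirm the board choice: panel top at crop (160–242, 138–450), rib at crop (232–462, 238–332). The rib points away from the tray, so the board already faces it.

```bash
cat > meas.py <<'E'
from h import *
c=read_camera("top")
t=lambda P:[(160+(u+.5)/4-.5,172+(v+.5)/4-.5) for u,v in P]
b=lambda P:[(445+(u+.5)/8-.5,215+(v+.5)/8-.5) for u,v in P]
pr=lambda n,P:print(n,P.round(1)[:,:2].tolist())
base=ray(c,t([(738,28),(785,298),(90,420),(48,150)]),9);pr("base TR BR BL TL",base)
print([round(float(np.linalg.norm(base[i]-base[(i+1)%4])),1) for i in range(4)])
U=ray(c,t([(98,180),(332,146)]),54);L=ray(c,t([(123,345),(360,300)]),54);pr("cheekU",U);pr("cheekL",L)
U2=ray(c,t([(95,163),(325,122)]),54);L2=ray(c,t([(123,358),(362,318)]),54);pr("outerU",U2);pr("outerL",L2)
T=ray(c,t([(460,142),(473,238),(532,117),(547,214),(608,105),(624,203),(688,95),(702,190)]),115);pr("term",T)
P=ray(c,b([(160,143),(208,138),(242,445),(188,450)]),95);pr("panel",P)
print([round(float(np.linalg.norm(P[i]-P[(i+1)%4])),1) for i in range(4)])
Rb=ray(c,b([(232,258),(455,238),(462,316),(245,332)]),75);pr("rib",Rb)
ang=lambda a,b:round(float(np.arctan2(*(b-a)[[1,0]])),4)
print("tray yaw: base",ang(base[1],base[2]),"(TR->TL)",ang(base[0],base[3]),"side",ang(base[1],base[0])+np.pi/2,"cheeks",[ang(x[1],x[0]) for x in(U,L,U2,L2)])
for x in(U,L,U2,L2):print(np.linalg.norm(x[1]-x[0]))
print("board yaw: panel",ang(P[1],P[2])-np.pi/2+np.pi,ang(P[0],P[3])+np.pi/2,"rib",ang(Rb[1],Rb[0]),ang(Rb[2],Rb[3]))
print("cell yaws",[ang(T[2*i],T[2*i+1])+np.pi/2 for i in range(4)])
E
python3 meas.py; python3 - <<'E'
from h import *
from scipy.spatial.transform import Rotation as R
print(R.from_rotvec(current_eef_rot()).as_matrix().round(3))
E
```

```text
base TR BR BL TL [[677.5, -103.9], [542.0, -122.9], [491.0, 221.7], [626.5, 243.2]]
[136.7, 348.3, 137.2, 350.8]
cheekU [[604.0, 204.7], [616.9, 91.8]]
cheekL [[524.8, 192.6], [543.1, 79.3]]
outerU [[612.2, 206.2], [628.5, 95.0]]
outerL [[518.6, 192.7], [534.6, 78.4]]
term [[607.2, 24.1], [564.1, 19.1], [617.5, -8.1], [573.8, -13.9], [621.9, -42.1], [577.8, -48.1], [625.3, -77.8], [582.6, -82.8]]
panel [[554.4, -316.8], [555.3, -327.9], [485.6, -332.0], [484.9, -319.6]]
[11.1, 69.8, 12.4, 69.6]
rib [[529.3, -337.4], [532.4, -390.1], [514.3, -390.7], [512.1, -339.5]]
tray yaw: base 1.7177 (TR->TL) 1.7165 side 1.7096963267948966 cheeks [1.6843, 1.7308, 1.7162, 1.7093]
113.6236192249043
114.81413085306437
112.31111571463606
115.30951566781215
board yaw: panel -1.512003673205104 -1.5306036732051034 rib 1.6296 1.6128
cell yaws [-1.4540036732051034, -1.4393036732051034, -1.4350036732051032, -1.4546036732051033]
[[ 0.219 -0.     0.976]
 [-0.976  0.001  0.219]
 [-0.001 -1.    -0.   ]]
```

View pics/sc.png

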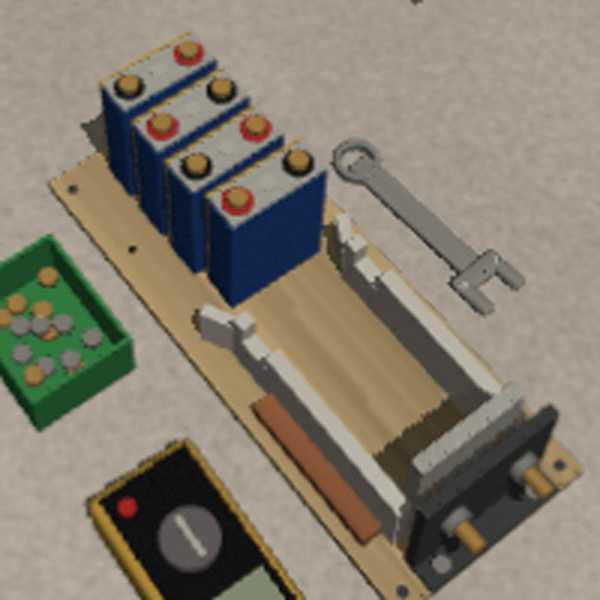

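Measurements agree with the sizes given:

| Item | Position (world, mm) | Yaw (rad) | Check |
|---|---|---|---|
| Tray | (584.2, 59.5) | 1.715 | notch edge at tray x = 26.9, nominal 26.5 |
| Board | (520, −324.3) | 1.62 | panel 69.7 × 12 |

Cell 4's back face is at tray x ≈ −155. Grasping the rib now.

```bash
cat >> h.py <<'E'
from scipy.spatial.transform import Rotation as Ro
T0=np.array([584.2,59.5]);TY=1.715
GX,GZ=47,42   # TCP in board frame: x=-GX, z=GZ
def orient(yaw,pitch=0):
    a=yaw-np.pi/2; x=np.array([np.cos(a),np.sin(a),0]);y=np.array([0,0,-1.]);z=np.cross(x,y)
    # pitch>0: lower edge of the board leads
    return (Ro.from_rotvec(x*pitch)*Ro.from_matrix(np.c_[x,y,z])).as_rotvec()
def W(tx,ty): # tray xy -> world
    return T0+[tx*np.cos(TY)-ty*np.sin(TY),tx*np.sin(TY)+ty*np.cos(TY)]
def tcp(tx,ty,z): # TCP for board origin at tray tx,ty, height z
    return np.r_[W(tx-GX,ty),z+GZ]
def status(s=""):
    p=np.array(current_position());f=np.array(current_ft_force());u=np.array([np.cos(TY),np.sin(TY)])
    d=p[:2]-T0;print(s,"t%.1f"%current_time_s(),"board tray x %.1f y %.1f z %.1f"%(d@u+GX,d@[-u[1],u[0]],p[2]-GZ),"F along %.2f lat %.2f z %.2f"%(f[:2]@u,f[:2]@[-u[1],u[0]],f[2]),"yaw/op %.1f"%current_opening())
E
python3 - <<'E'
from h import *
by=1.62;o=orient(by)
g=np.array([520.05+47*.0492,-324.3-46.9])
command_gripper(60,100)
goto([*g,150],o); line_to([*g,GZ],vel=120)
status(); print(current_position(),current_ft_force())
command_gripper(5,100); status("grip"); print(current_position())
line_to([*g,GZ+45],vel=80); status("lift")
c=read_camera("top");cv2.imwrite("pics/lift.png",crop(c["img"],430,530,205,300,6))
s=read_camera("scene");cv2.imwrite("pics/lift_s.png",crop(s["img"],220,370,90,220,5))
E
```

```text
t3.4 board tray x -370.8 y 122.6 z 0.7 F along -0.39 lat 0.45 z 0.15 yaw/op 60.2
[ 522.86936531 -371.58635259   42.74110269] [-0.38521419 -0.4476451   0.15131057]
grip t3.8 board tray x -370.8 y 122.6 z 0.8 F along -0.30 lat 0.28 z 5.88 yaw/op 17.1
[ 522.92340175 -371.54963818   42.82349574]
lift t4.5 board tray x -370.2 y 123.2 z 45.1 F along -0.26 lat -0.68 z -1.70 yaw/op 17.0
```

View pics/lift_s.png

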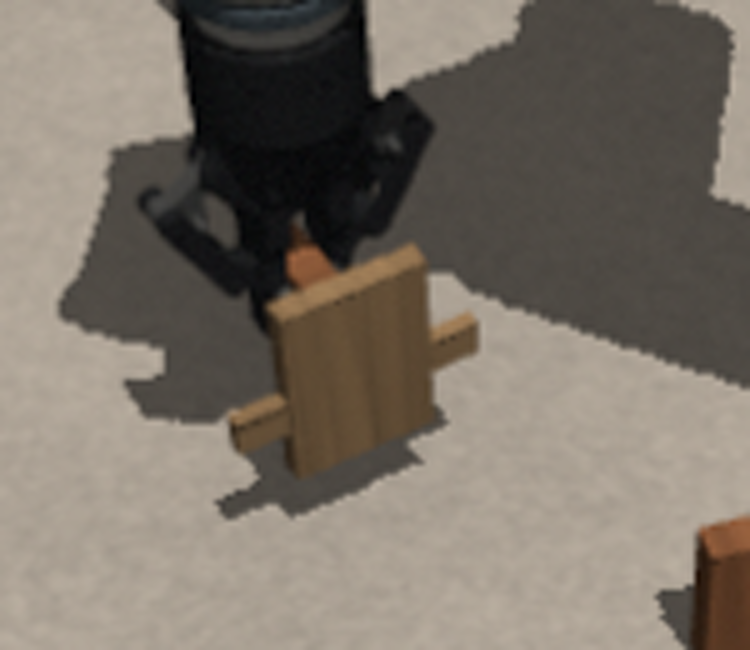

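The board is held by the rib, upright and square in the fingers, with panel top corners at about (270,312) and (420,250) in the crop. Next I carry it behind the row and check its lateral position.

```bash
python3 - <<'E'
from h import *
o=orient(TY,0.015)
p=np.array(current_position())
line_to([*p[:2],110],vel=150)
goto(tcp(-195,0,60),o); line_to(tcp(-195,0,32),vel=60)
wait(.3);status()
c=read_camera("top");cv2.imwrite("pics/beh.png",crop(c["img"],300,440,160,270,5))
print(proj(c,[[*W(-201,35),127],[*W(-201,-35),127],[*W(-189,35),127],[*W(-189,-35),127],[*W(-195,60),78],[*W(-195,-60),78]]))
E
```

```text
t6.7 board tray x -195.1 y -0.3 z 32.4 F along -0.11 lat -0.61 z -0.63 yaw/op 16.8
[[370.53642675 219.57562404]
 [363.39275968 180.75077908]
 [363.77730018 220.74392134]
 [356.68823695 181.89740292]
 [367.82737593 236.93956919]
 [356.27490066 173.67001611]]
```

View pics/beh.png

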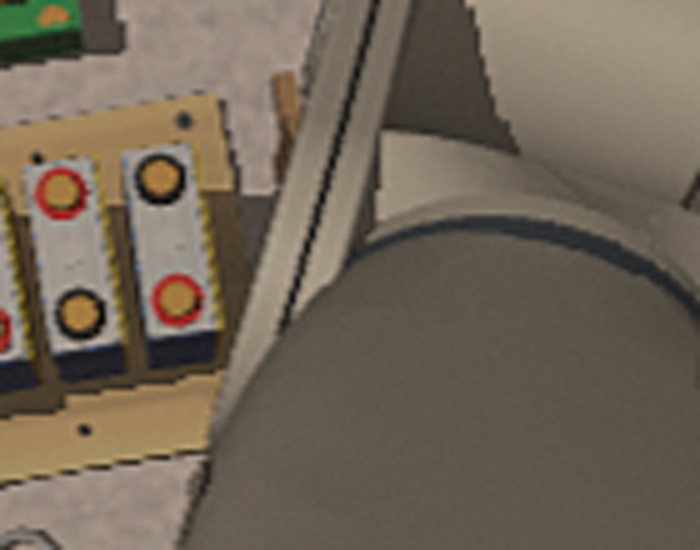

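The ear tip is at crop (285,73), which is (356.6,174.2) in the full picture, against a predicted (356.3,173.7). The pose agrees within about 1 mm, so I start pushing in steps with the force logged.

```bash
python3 - <<'E'
from h import *
u=np.array([np.cos(TY),np.sin(TY)])
np.save("f0.npy",current_ft_force())
f0=np.array(current_ft_force())
line_to(tcp(-164,0,32),vel=60)
x=-164
while x<-65:
    x+=6; line_to(tcp(x,0,32),vel=40)
    f=np.array(current_ft_force())-f0; F=f[:2]@u
    print(x,"F %.2f z %.2f"%(F,f[2]),end=" | ")
    if F<-14: print("STOP");break
status()
s=read_camera("scene");cv2.imwrite("pics/push1.png",crop(s["img"],255,455,200,430,2.6))
E
```

```text
-158 F 0.36 z 0.85 | -152 F -1.33 z -0.61 | -146 F -0.34 z -0.43 | -140 F -0.93 z 0.08 | -134 F -1.59 z -0.69 | -128 F -1.29 z 0.05 | -122 F -1.71 z -0.72 | -116 F -1.62 z -0.77 | -110 F -2.13 z -1.47 | -104 F -0.59 z -1.30 | -98 F -0.50 z -0.52 | -92 F -1.56 z -1.67 | -86 F -0.80 z -1.11 | -80 F -1.00 z -0.14 | -74 F -1.60 z -0.64 | -68 F -0.80 z -0.39 | -62 F -1.77 z -1.14 |  t12.5 board tray x -61.9 y 0.0 z 32.0 F along -1.85 lat -0.53 z -2.02 yaw/op 17.1
```

View pics/push1.png

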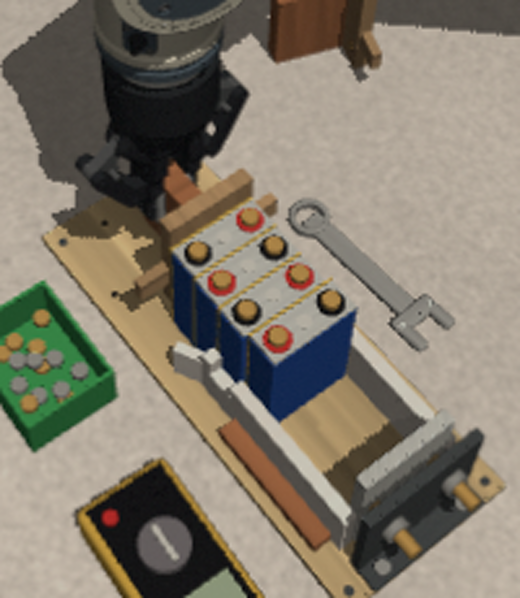

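The row has closed up straight and upright, with cell 1 between the cheeks, front face at about (310,385) in the crop. I continue, then go to fine steps for the drag plateau and the plate contact.

```bash
cat > press.py <<'E'
from h import *
u=np.array([np.cos(TY),np.sin(TY)]);f0=np.load("f0.npy")
def F(n=4):
    a=[]
    for _ in range(n): a.append(-(np.array(current_ft_force())-f0)[:2]@u); wait(.02)
    return float(np.mean(a))
E
python3 - <<'E'
from press import *
x=-62
while x<4:
    x+=6; line_to(tcp(x,0,32),vel=40); f=F(1)
    print(x,"%.1f"%f,end=" | ")
    if f>13: print("STOP");raise SystemExit
log=[]
while x<26:
    x+=.4; line_to(tcp(x,0,32),vel=8); f=F(3); log.append(f); print("%.1f:%.1f"%(x,f),end=" ")
    if len(log)>4 and f>np.median(log)+3.5 or f>12: break
status("\n")
E
```

```text
-56 1.7 | -50 1.4 | -44 0.6 | -38 1.1 | -32 0.7 | -26 1.1 | -20 0.9 | -14 0.8 | -8 1.5 | -2 1.5 | 4 0.9 | 4.4:2.7 4.8:5.4 5.2:5.1 5.6:5.3 6.0:4.8 6.4:5.1 6.8:4.9 7.2:4.9 7.6:4.5 8.0:4.0 8.4:4.8 8.8:4.8 9.2:4.9 9.6:4.8 10.0:4.7 10.4:4.7 10.8:4.4 11.2:4.5 11.6:5.3 12.0:5.5 12.4:5.5 12.8:5.0 13.2:4.9 13.6:4.6 14.0:5.0 14.4:5.2 14.8:5.2 15.2:4.9 15.6:4.9 16.0:5.1 16.4:5.1 16.8:4.7 17.2:5.1 17.6:5.0 18.0:4.8 18.4:4.6 18.8:4.9 19.2:5.0 19.6:5.0 20.0:5.1 20.4:6.0 20.8:7.9 21.2:9.2 
 t29.0 board tray x 20.4 y -0.0 z 32.1 F along -10.09 lat 0.54 z 0.16 yaw/op 17.0
```

Steady drag is 4.9 N and contact is at x ≈ 20, which is inside 16 ± 4 for the board. I press up to 4.9 + 12 ≈ 17 N at the wrist, hold, back off slightly and look.

```bash
python3 - <<'E'
from press import *
x=21.2;D=4.9;f=F()
while f<D+11.6 and x<26:
    x+=.4 if f<13 else .2
    line_to(tcp(x,0,32),vel=6); f=F(4); print("%.1f:%.1f"%(x,f),end=" ")
for _ in range(8): wait(.12); print("hold %.1f"%F(2),end=" ")
status("\n")
# unload
while F(3)>1.0: x-=.4; line_to(tcp(x,0,32),vel=8)
status("unloaded cmd x=%.1f"%x)
x-=1.5; line_to(tcp(x,0,32),orient(TY,0),vel=10); status("back x=%.1f"%x); np.save("x.npy",x)
s=read_camera("scene");cv2.imwrite("pics/home.png",crop(s["img"],290,460,240,430,3.1))
E
```

```text
21.6:11.0 22.0:12.5 22.4:14.2 22.6:14.9 22.8:14.5 23.0:14.6 23.2:15.9 23.4:17.0 hold 16.2 hold 16.6 hold 16.9 hold 16.5 hold 16.9 hold 17.2 hold 16.3 hold 17.1 
 t32.8 board tray x 21.2 y -0.6 z 32.5 F along -17.05 lat -0.13 z 1.79 yaw/op 16.8
unloaded cmd x=20.2 t35.2 board tray x 20.6 y 0.4 z 31.8 F along 0.13 lat -0.58 z -1.98 yaw/op 16.4
back x=18.7 t35.5 board tray x 18.9 y 0.1 z 32.0 F along -0.39 lat -0.06 z -0.98 yaw/op 17.2
```

View pics/home.png

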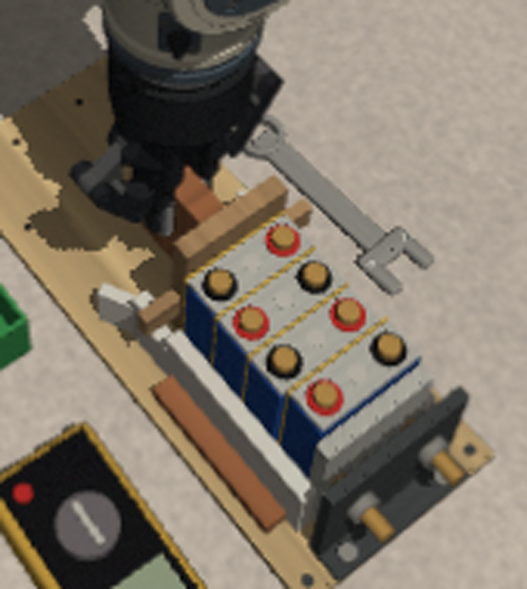

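The row stands tight against the plate at (370,440) in the crop, upright. The near ear at (160,312) is over its notch. Lowering with the force watched.

```bash
python3 - <<'E'
from press import *
x=float(np.load("x.npy"));z=32
def fz():
    a=[]
    for _ in range(3): a.append((np.array(current_ft_force())-f0)[2]); wait(.02)
    return float(np.mean(a))
while z>7:
    z-=3 if z>20 else (1 if z>13 else .4)
    line_to(tcp(x,0,z),vel=30 if z>20 else 15); f=fz(); print("%.1f: z %.1f along %.1f"%(z,f,F(2)),end=" | ")
    if f>(5 if z>13 else 6): break
status("\n")
s=read_camera("scene");cv2.imwrite("pics/seat.png",crop(s["img"],280,420,220,400,3.3))
E
```

```text
29.0: z -0.9 along 0.5 | 26.0: z -0.8 along 0.4 | 23.0: z -0.8 along 0.1 | 20.0: z -1.1 along -0.3 | 19.0: z -0.7 along -0.1 | 18.0: z -0.3 along -0.0 | 17.0: z -0.6 along -0.3 | 16.0: z -0.2 along -0.3 | 15.0: z -0.9 along -0.0 | 14.0: z -0.2 along -0.1 | 13.0: z -0.5 along 0.1 | 12.6: z -0.5 along 0.1 | 12.2: z -0.9 along -0.4 | 11.8: z 3.4 along 0.2 | 11.4: z 7.7 along 0.9 | 
 t40.7 board tray x 18.6 y -0.1 z 11.9 F along 0.08 lat 2.55 z 6.99 yaw/op 17.1
```

View pics/seat.png

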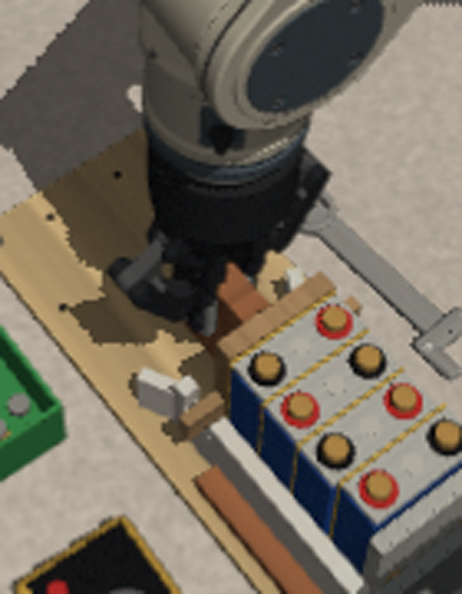

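The near ear is down in its notch at (200,415) in the crop. Contact came at z ≈ 11.9 mm, against 11 nominal for a seated board. I release with a limited opening so the fingers stay clear of the lead-ins, then rise straight up.

```bash
python3 - <<'E'
from press import *
command_gripper(36); wait(.3); status("open")
p=np.array(current_position())
line_to([*p[:2],150],vel=60); line_to([*p[:2],260],vel=150); status("up")
goto([420,-330,300],orient(TY,0)); wait(.3); status()
c=read_camera("top"); a=crop(c["img"],165,365,172,286,3.5)
s=read_camera("scene"); b=crop(s["img"],280,430,230,400,3.5); cv2.imwrite("pics/end_s.png",b); cv2.imwrite("pics/end_t.png",a)
E
```

```text
open t41.4 board tray x 18.7 y 0.0 z 11.3 F along -0.04 lat -0.94 z 0.55 yaw/op 36.2
up t44.0 board tray x 18.8 y 0.7 z 217.1 F along -0.83 lat -0.82 z -0.11 yaw/op 36.0
 t45.8 board tray x -314.4 y 218.0 z 257.9 F along 0.64 lat -0.99 z 0.18 yaw/op 35.7
```

View pics/end_s.png

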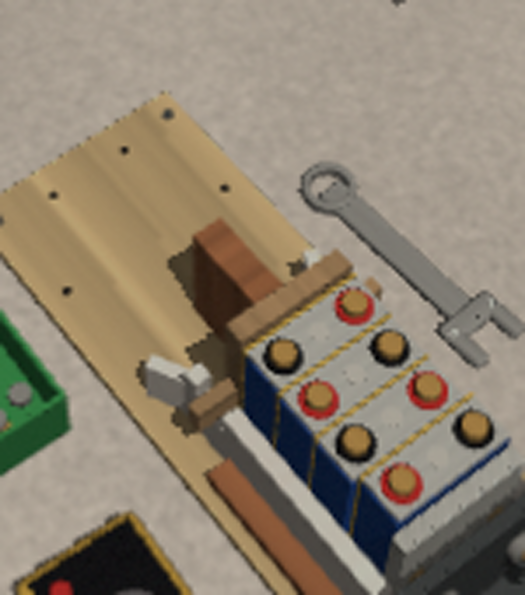

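View pics/end_t.png

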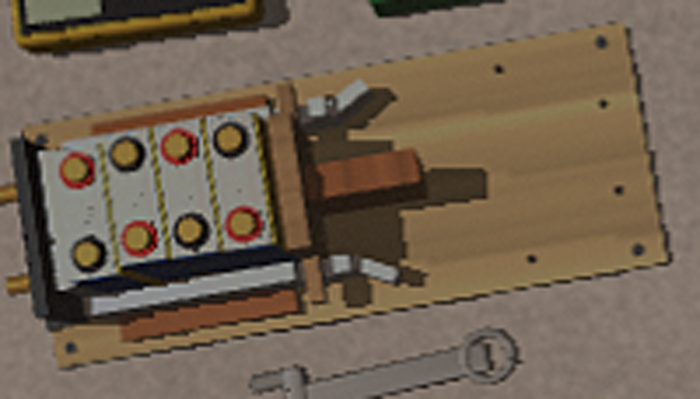

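The row is tight against the plate, and the board stands close behind it with its ears in both notches: near ear at (210,405) in the scene crop, both at (287,95) and (315,290) in the top crop. One quick numeric check of seated height and level.

```bash
python3 - <<'E'
from h import *
s=read_camera("scene");c=read_camera("top")
for x in(18.7,):
  for dz in(0,3):
    P=lambda y,xx,z:[*W(xx,y),z+11+dz]
    q=[P(-60,x-4,46),P(-60,x+4,46),P(-35,x-6,95),P(-35,x+6,95),P(35,x-6,95),P(35,x+6,95)]
    print(dz,"scene crop",((proj(s,q)-[280,230]+.5)*3.5-.5).round(0).tolist())
E
python3 - <<'E'
import cv2
im=cv2.imread("pics/end_s.png")
cv2.imwrite("pics/end_z.png",cv2.resize(im[230:450,150:400],None,fx=3,fy=2.7))
E
```

```text
0 scene crop [[190.0, 405.0], [200.0, 417.0], [229.0, 327.0], [245.0, 345.0], [341.0, 250.0], [357.0, 267.0]]
3 scene crop [[190.0, 402.0], [200.0, 414.0], [229.0, 324.0], [245.0, 342.0], [341.0, 247.0], [357.0, 264.0]]
```

```bash
python3 -c "
from plant import *
close_job()
print(current_time_s())"
```

```text
the job is handed in; nothing more can be done
the job is handed in; nothing more can be done
```

The job is handed in. The four cells stand in the tray tight against the end plate, and the board is seated in the notches behind them with the robot clear. The last clock reading was about 46 s of the 70 s allowed.

**What I did:** I took the rightmost board by its rib and pushed the four cells in as one row, with the board held clear of the cheeks. Steady drag was 4.9 N. I pressed to about 17 N at the wrist, so about 12 N reached the plate, and held that for about 1.3 s. Then I backed off about 1.5 mm, lowered the board until it met the notch bottoms, let go and withdrew straight up.

**Last checks:**
- **Row:** the final pictures show it straight, upright and against the plate. The tub, meter and wrench look undisturbed.
- **Board height:** the notch bottoms were felt at a board height of about 11.9 mm, against 11 mm nominal. The panel's top corners at both ends, read by eye, match a seated, level board to about 1–2 mm.
- **Ears:** I did not measure the far ear's height directly, since it is mostly hidden in the scene view. A final close-up of the near ear was refused because the picture limit was reached.

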